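Find the full pastry carton by heft and push it home in the stock rack

TASK

Three identical pastry-shell cartons stand on the worktop; one is full, the other two are nearly empty, and only their weight tells them apart. Lift them to find the full one, and push it into the steel stock rack until it is fully home and the red spring stop has closed behind it. Leave the other two standing upright where they stood, and the pepper mill too.

Things in the scene. Friction and masses are not known exactly. Their poses are not given: they have to be found in the camera images.
- carton_1: the left one of three identical closed pastry-shell cartons, white card with green print, standing on a long narrow edge: 206 mm long (its x), 48 mm wide (y), 114 mm high (z). Origin: centre of its underside. Stiff; grip it across the 48 mm, anywhere along the top. The full one weighs about 0.73 kg, a nearly empty one about 0.22 kg (+-0.05 each); which one it is changes.
- carton_2: the middle one of the three cartons, same size and frame as carton_1; may be the full one or not
- carton_3: the right one of the three cartons, same size and frame as carton_1; may be the full one or not
- stock_rack: fixed low lane of steel rods on the worktop, right of the cartons, open towards the robot. Origin: on the worktop, mid-lane, at the front posts; x points into the lane, y left, z up. Lane 56 mm wide between rails at heights 50 and 76 mm (front posts at y = +-38 mm, 86 mm high). A carton slides on the worktop itself. From x = 124 mm on a shelf with two small jars covers the lane, 124 mm up.
- spring_stop (a joint): red spring blade on the rack's left front post (x = 0), reaching 31 mm across the lane, 10 to 38 mm above the worktop. 0 = shut across the lane. A carton pushed past it turns it inward (up to 1.55 rad, under 6 N); it springs shut behind the carton once the near end is past x = 31 mm. Fingertips 45 mm above the worktop or more pass over it.
- pepper_mill: black pepper mill, 52 mm across and 184 mm high, standing loose behind the cartons. Origin: centre of its underside
- rack_mouth (a point): on the worktop, mid-lane, at the tips of the rails, 55 mm in front of the rack's origin (x = -55 mm). From here, where they are 88 mm apart, the rails close in to 56 mm at x = 0. A carton can be set down with its front end between the flared rails, just short of the spring stop, and then pushed in.
- rack_home (a point): on the worktop, mid-lane, x = 137 mm in the rack's frame: where the origin of a carton comes to be when it is fully home, its far end against the rack's end plate (x = 240 mm) and its near end at x = 34 mm

How it is judged (in metres and radians):
On the way, in this order (a step that is already met when the one before it is completed fails the run):
1. a carton has been lifted at least 20 mm clear of the worktop (height (world z) of any of carton_1, carton_2, carton_3 above 0.02 m), for 0.1 s.
2. a carton, standing on the worktop, swings the spring stop open as it goes into the lane (value of joint spring_stop above 0.6 rad and ((height (world z) of carton_1 below 0.012 m and x of carton_1 in the frame of stock_rack above -0.11 m) or (height (world z) of carton_2 below 0.012 m and x of carton_2 in the frame of stock_rack above -0.11 m) or (height (world z) of carton_3 below 0.012 m and x of carton_3 in the frame of stock_rack above -0.11 m))), for 0.05 s.
At the end, for the whole second after the job is handed in: The carton in the lane is the full one (contact forces on it, from its weight and contents, over 7 N), at most 10 mm short of fully home, the spring stop shut behind it (under 0.12 rad); the other two stand within 50 mm of where they stood; all upright, at rest; the mill within 40 mm (value of joint spring_stop below 0.12 rad and ((contact force between carton_1 and anything else above 7 N and x of carton_1 in the frame of stock_rack between 0.127 and 0.145 m and y of carton_1 in the frame of stock_rack between -0.012 and 0.012 m and angle between the x axis of carton_1 and the x axis of stock_rack, either way round below 0.1 rad and height (world z) of carton_1 below 0.006 m and distance of each of carton_2, carton_3 from where it was at the start of the episode below 0.05 m) or (contact force between carton_2 and anything else above 7 N and x of carton_2 in the frame of stock_rack between 0.127 and 0.145 m and y of carton_2 in the frame of stock_rack between -0.012 and 0.012 m and angle between the x axis of carton_2 and the x axis of stock_rack, either way round below 0.1 rad and height (world z) of carton_2 below 0.006 m and distance of each of carton_1, carton_3 from where it was at the start of the episode below 0.05 m) or (contact force between carton_3 and anything else above 7 N and x of carton_3 in the frame of stock_rack between 0.127 and 0.145 m and y of carton_3 in the frame of stock_rack between -0.012 and 0.012 m and angle between the x axis of carton_3 and the x axis of stock_rack, either way round below 0.1 rad and height (world z) of carton_3 below 0.006 m and distance of each of carton_1, carton_2 from where it was at the start of the episode below 0.05 m)) and angle between each of carton_1, carton_2, carton_3's own z axis and vertical below 0.1 rad and linear speed of each of carton_1, carton_2, carton_3 below 0.02 m/s); the robot touches nothing.
It fails at once if a carton is tipped over (angle between any of carton_1, carton_2, carton_3's own z axis and vertical above 0.9 rad).
It fails at once if the pepper mill is knocked over or shifted by more than 40 mm (angle between pepper_mill's own z axis and vertical above 0.5 rad or distance of pepper_mill from where it was at the start of the episode above 0.04 m).
It also fails if it takes over 72 s, if anything falls off the work surface, if the arm or the gripper's body presses on something with over 40 N, if the wrist force passes 120 N, or if a joint passes its speed limit or range.

ROBOT

A 6-joint arm with a two-finger parallel gripper is mounted at the origin on a cart in front of the work surface, level with it; the furniture and walls round the work are solid. World frame = base frame: x ahead of the robot, y to its left, z up, the work surface at z = 0. Lengths are in m, angles in degrees, forces in N, time in s.
With the tool pointing down it reaches from about 0.325 to 0.85 m from the base axis. Payload 15.5 kg.
Tool frame: the origin (TCP) lies at the very end of the fingers, on their centre line; the grasp point (between the pads) lies arm.grip_depth behind it (arm.grip_depth is the distance from the TCP to the grasp point, in m); z points along the fingers, y is the direction in which the jaws open and shut (so a half turn about z gives the same grasp; the last joint's range is limited). The gripper opens to 91 mm and grips with 3 to 60 N. Pads are 32 mm wide; open, the fingers measure 118 mm over their backs; the gripper's body (76 mm by 178 mm) begins 60 mm behind the grasp point.
Start: joints at [-76.862, 28.281, 77.091, -0, 74.628, -5.472], TCP at [0.199, -0.592, 0.214] pointing down, gripper open.
Joint ranges: [-166.48, 166.48], [-47.26, 123.95], [12.59, 153.08], [-70.14, 250.14], [6.76, 159.57], [-176.63, 176.63]. Speed limits (degrees/s): [108.29, 108.29, 147.25, 172.46, 172.46, 172.46].

INTERFACE

Orientations are given as a 3x3 rotation matrix whose columns are the frame's x, y, z axes.
In Python, from rig import arm gives the robot as it stands. Calls block until the motion is done:
- arm.move_to(position, orientation): joint-space move of the TCP to a pose.
- arm.move_l(position, orientation=None, feed=0.15): straight line of the TCP; orientation=None keeps the orientation; feed is the mean speed in m/s.
- arm.move_joints(angles): joint-space move.
- arm.grip(opening): finger opening in m; the grip force is fixed at half the most; returns when the fingers have stopped.
- arm.sleep(seconds).
- arm.solve_ik(position, orientation): joint angles nearest the present ones, or None.
- arm.snapshot(name): name is "side" or "top" or "wrist"; returns the picture (420x560x3 uint8, red, green, blue); there is no depth.
- arm.get_calibration(name): a dict with "intrinsics" (3x3 intrinsics, pixels), "cam_to_world" (4x4, takes a point from camera to world coordinates). Camera axes: x right, y down, z forward; pixel columns grow to the right and rows downward; lengths in m; the calibration is good to about 2 mm. A picture is of the moment at which its call begins: read the wrist's pose just before it. get_calibration takes no time and is no camera call; for the wrist camera it gives the pose at the moment of the call.
A pose or a line that the arm cannot do raises arm.Unreachable and nothing moves.
- arm.sign_off(): hands the job in, once; it reports no verdict.
Readings, each from a call of its own:
- arm.current_t(): time.
- arm.current_joint_positions(): joint angles.
- arm.current_dq(): joint speeds.
- arm.current_tau(): joint torques, N m.
- arm.current_ee_pos(): TCP position.
- arm.current_tool_rot(): TCP orientation.
- arm.current_force(): force on the tool from outside, world axes, zero at the start.
- arm.current_torque(): the same for the moment, N m.
- arm.current_width(): finger opening in m.
Only numpy, scipy, OpenCV 4.12 (cv2) and the standard library are available. Lean on these libraries where they do the work, as an engineer would, in place of code of your own. Each camera call takes 0.05 s, during which the arm holds its last target.

## Working session

There is one attempt and no reset: what is moved stays moved. The work goes in short steps, each a Python script; the robot and the scene stay as the last script left them, time stands still between calls to the robot, and variables do not carry over. Pictures are saved under pics/ and viewed, and the job is handed in when it is done.

```bash
ls; mkdir -p pics; python3 - <<'E'
from rig import arm
import cv2, numpy as np
np.set_printoptions(precision=4,suppress=True)
for n in ("top","side"):
    im=arm.snapshot(n); cv2.imwrite(f"pics/{n}0.png",im[:,:,::-1]); print(n,arm.get_calibration(n))
print(arm.current_t(),arm.grip_depth,arm.current_tool_rot(),arm.current_force(),arm.current_width())
E
```

```text
pics
top {'intrinsics': array([[435.4311,   0.    , 276.3708],
       [  0.    , 435.4311, 215.0121],
       [  0.    ,   0.    ,   1.    ]]), 'cam_to_world': array([[-0.0222, -0.9906,  0.1352,  0.5042],
       [-0.9998,  0.0219, -0.0039, -0.0525],
       [ 0.0009, -0.1353, -0.9908,  0.8846],
       [ 0.    ,  0.    ,  0.    ,  1.    ]])}
side {'intrinsics': array([[393.1485,   0.    , 273.5068],
       [  0.    , 393.1485, 204.7773],
       [  0.    ,   0.    ,   1.    ]]), 'cam_to_world': array([[-0.9552, -0.1936,  0.2237,  0.4243],
       [-0.2958,  0.6381, -0.7109,  0.5864],
       [-0.0051, -0.7452, -0.6668,  0.6016],
       [ 0.    ,  0.    ,  0.    ,  1.    ]])}
0.1 0.0188 [[ 0.9477  0.3191 -0.0002]
 [ 0.3191 -0.9477  0.0011]
 [ 0.0001 -0.0011 -1.    ]] [ 0.3613 -0.482  -0.3659] 0.09138421239382007
```

View pics/top0.png

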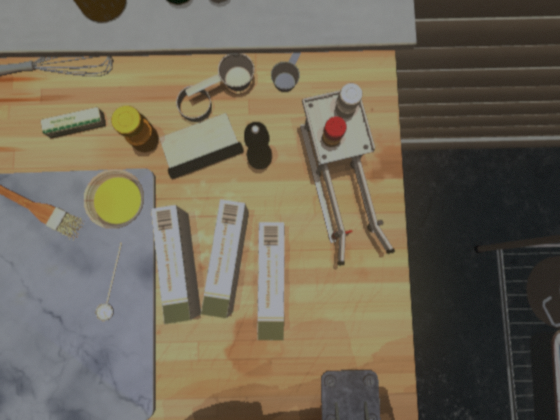

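View pics/side0.png

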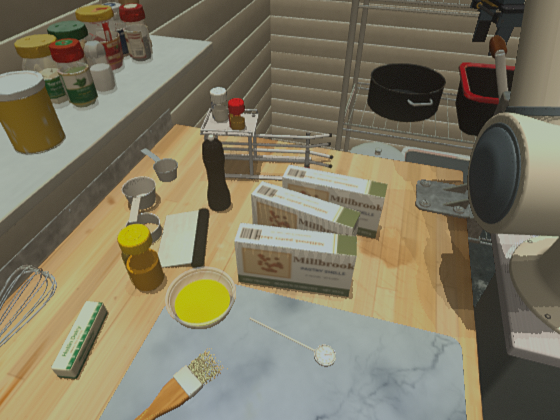

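The top view has the three cartons at about (170,265), (225,258) and (271,280), the mill at (257,145), and the rack at upper right with its rail tips at (341,262) and (390,249). I'll enlarge it.

```bash
python3 - <<'E'
import cv2
im=cv2.imread("pics/top0.png")
cv2.imwrite("pics/c1.png",cv2.resize(im[190:350,140:300],None,fx=3.7,fy=3.7,interpolation=cv2.INTER_CUBIC))
cv2.imwrite("pics/c2.png",cv2.resize(im[80:280,230:410],None,fx=3,fy=3,interpolation=cv2.INTER_CUBIC))
E
```

```text
(no output)
```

View pics/c1.png

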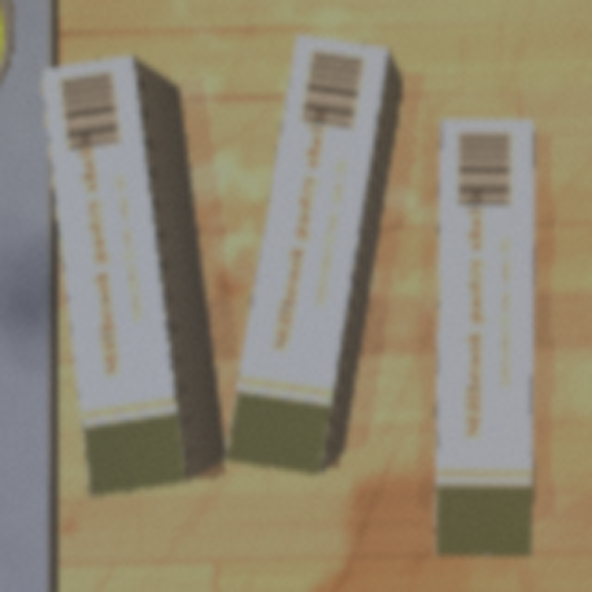

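View pics/c2.png

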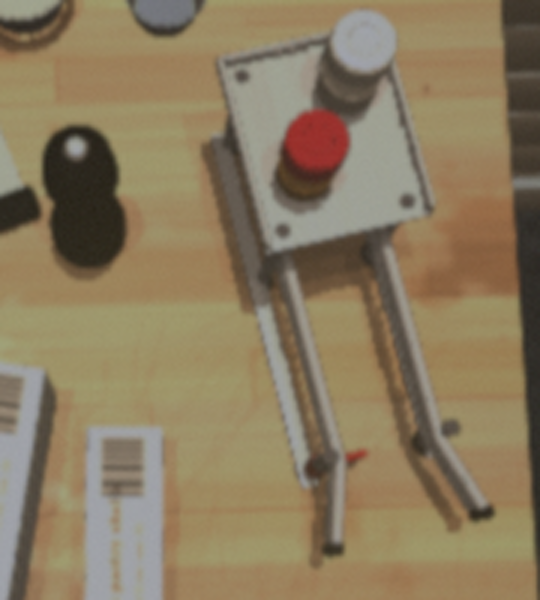

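```bash
cat > h.py <<'E'
import numpy as np, cv2
np.set_printoptions(precision=4,suppress=True)
def px2w(cal,uv,z):
    K=cal["intrinsics"];T=cal["cam_to_world"]
    d=T[:3,:3]@np.linalg.solve(K,[uv[0],uv[1],1.]); o=T[:3,3]
    return o+d*(z-o[2])/d[2]
def w2px(cal,p):
    T=cal["cam_to_world"]; c=T[:3,:3].T@(np.asarray(p)-T[:3,3]); q=cal["intrinsics"]@c
    return q[:2]/q[2]
E
python3 - <<'E'
from rig import arm
from h import *
cal=arm.get_calibration("top")
C={1:[(45,72),(134,58),(183,476),(92,493)],2:[(297,37),(390,46),(322,472),(230,458)],3:[(442,120),(534,120),(532,556),(437,553)]}
for k,v in C.items():
    P=np.array([px2w(cal,((u+.5)/3.7+140-.5,(w+.5)/3.7+190-.5),.114)[:2] for u,w in v])
    a=(P[0]+P[1]-P[2]-P[3])/2
    print(k,P.mean(0),np.degrees(np.arctan2(a[1],a[0])),np.linalg.norm(a),np.linalg.norm(P[0]-P[1]),np.linalg.norm(P[2]-P[3]))
for n,u,z in [("tipL",(333,548),.076),("tipR",(481,513),.076),("bendL",(338,457),.076),("bendR",(430,437),.076),("shFL",(270,255),.124),("shFR",(435,212),.124),("shBL",(218,60),.124),("shBR",(388,22),.124),("postL",(318,467),.086),("postR",(450,427),.086),("blade",(366,454),.03),("mill",(88,225),.0),("millTop",(78,150),.184)]:
    print(n,px2w(cal,((u[0]+.5)/3+230-.5,(u[1]+.5)/3+80-.5),z))
E
```

```text
1 [0.5285 0.1331] 7.149704954289499 0.20043982437193045 0.043355299498992146 0.042970227787206855
2 [0.5366 0.0393] -9.441954898137887 0.20297508480813087 0.0453622687526784 0.043644561555293
3 [ 0.4952 -0.0437] -1.6437289257140202 0.20329418161435708 0.04431274411188064 0.04415950152452449
tipL [ 0.5237 -0.1725  0.076 ]
tipR [ 0.5432 -0.2648  0.076 ]
bendL [ 0.5799 -0.1779  0.076 ]
bendR [ 0.5911 -0.2358  0.076 ]
shFL [ 0.6973 -0.1351  0.124 ]
shFR [ 0.7215 -0.235   0.124 ]
shBL [ 0.8198 -0.1077  0.124 ]
shBR [ 0.8419 -0.2125  0.124 ]
postL [ 0.573  -0.1639  0.086 ]
postR [ 0.5959 -0.2461  0.086 ]
blade [ 0.5857 -0.2036  0.03  ]
mill [ 0.753  -0.0225  0.    ]
millTop [ 0.7442 -0.0239  0.184 ]
```

```bash
cat >> h.py <<'E'
def R(yaw):
    c,s=np.cos(np.radians(yaw)),np.sin(np.radians(yaw))
    return np.array([[c,s,0],[s,-c,0],[0,0,-1.]])
E
python3 - <<'E'
from rig import arm
from h import *
print(arm.get_calibration("wrist")["cam_to_world"])
arm.move_to([0.50,-0.215,0.33],R(11.5))
cal=arm.get_calibration("wrist")
im=arm.snapshot("wrist"); cv2.imwrite("pics/w1.png",im[:,:,::-1])
import pickle; pickle.dump(cal,open("w1.pkl","wb")); print(cal,arm.current_t(),arm.current_force())
E
```

```text
[[ 0.3185 -0.9128 -0.2555  0.2707]
 [-0.9479 -0.307  -0.0848 -0.5692]
 [-0.0011  0.2692 -0.9631  0.3836]
 [ 0.      0.      0.      1.    ]]
{'intrinsics': array([[294.6801,   0.    , 278.9392],
       [  0.    , 294.6801, 208.3421],
       [  0.    ,   0.    ,   1.    ]]), 'cam_to_world': array([[ 0.198 , -0.9439, -0.2644,  0.5736],
       [-0.9802, -0.1906, -0.0534, -0.2019],
       [ 0.0001,  0.2697, -0.9629,  0.4999],
       [ 0.    ,  0.    ,  0.    ,  1.    ]])} 1.95 [ 0.2507  0.6537 -0.0338]
```

View pics/w1.png

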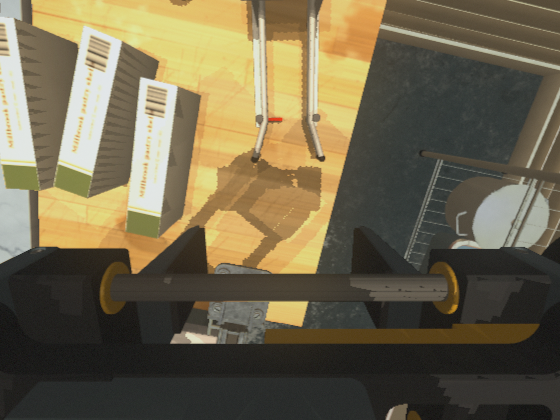

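The wrist view shows the lane almost vertical: rail tips at (255,158) and (321,157), red stop at (275,120), front posts near y≈119. Enlarging.

```bash
python3 - <<'E'
import cv2
im=cv2.imread("pics/w1.png")
cv2.imwrite("pics/c3.png",cv2.resize(im[0:175,215:355],None,fx=4,fy=4,interpolation=cv2.INTER_CUBIC)[100:])
E
```

```text
(no output)
```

View pics/c3.png

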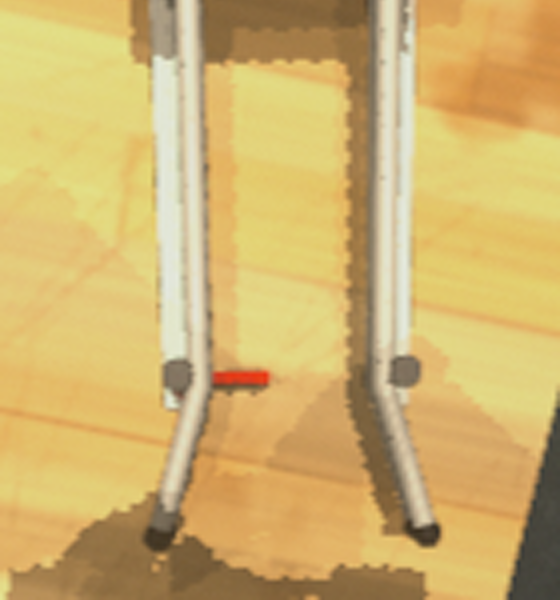

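```bash
python3 - <<'E'
from h import *
import pickle
cal=pickle.load(open("w1.pkl","rb"))
f=lambda u,z: px2w(cal,((u[0]+.5)/4+215-.5,(u[1]+100.5)/4-.5),z)[:2]
pts={}
for n,u,z in [("postL",(178,374),.086),("postR",(404,370),.086),("railLfar",(189,20),.076),("railLn",(197,370),.076),("railRfar",(384,20),.076),("railRn",(381,370),.076),("tipL",(160,530),.076),("tipR",(424,531),.076),("blade0",(214,379),.024),("bladeTip",(268,379),.038)]:
    pts[n]=f(u,z); print(n,pts[n])
ang=lambda v: np.degrees(np.arctan2(v[1],v[0]))
for s in "LR": d=pts[f"rail{s}far"]-pts[f"rail{s}n"]; print(s,ang(d),np.linalg.norm(d))
p=pts["postL"]-pts["postR"]; print("posts",ang(p)-90,np.linalg.norm(p),(pts["postL"]+pts["postR"])/2)
print("tipmid",(pts["tipL"]+pts["tipR"])/2,np.linalg.norm(pts["tipL"]-pts["tipR"]),ang(pts["tipL"]-pts["tipR"])-90)
print("railmid",(pts["railLn"]+pts["railRn"])/2,(pts["railLfar"]+pts["railRfar"])/2,ang((pts["railLfar"]+pts["railRfar"])-(pts["railLn"]+pts["railRn"])),np.linalg.norm(pts["railLn"]-pts["railRn"]))
# compare cartons in wrist picture
C={1:[.5285,.1331],2:[.5366,.0393],3:[.4952,-.0437]};Y={1:7.15,2:-9.44,3:-1.64}
im=cv2.imread("pics/w1.png")
for k in C:
    c,s=np.cos(np.radians(Y[k])),np.sin(np.radians(Y[k]))
    for a,b in [(1,1),(1,-1),(-1,-1),(-1,1)]:
        q=w2px(cal,[C[k][0]+a*.103*c-b*.024*s,C[k][1]+a*.103*s+b*.024*c,.114]); cv2.circle(im,tuple(int(round(x)) for x in q),2,(0,0,255),-1)
for x in range(-60,130,20):
    c,s=np.cos(np.radians(11.8)),np.sin(np.radians(11.8))
cv2.imwrite("pics/w1o.png",cv2.resize(im[:260,:360],None,fx=2.2,fy=2.2))
E
```

```text
postL [ 0.578  -0.1738]
postR [ 0.5943 -0.2479]
railLfar [ 0.6852 -0.1571]
railLn [ 0.5807 -0.1793]
railRfar [ 0.6975 -0.2181]
railRn [ 0.5933 -0.2413]
tipL [ 0.5246 -0.1765]
tipR [ 0.5429 -0.2687]
blade0 [ 0.5797 -0.1836]
bladeTip [ 0.5835 -0.204 ]
L 11.99975121201015 0.10677458716371478
R 12.527624385360667 0.10678989207092465
posts 12.388961546682012 0.07586697291837768 [ 0.5862 -0.2109]
tipmid [ 0.5338 -0.2226] 0.09402717955349153 11.204103013696098
railmid [ 0.587  -0.2103] [ 0.6913 -0.1876] 12.263706713598419 0.06323174891247278
```

View pics/w1o.png

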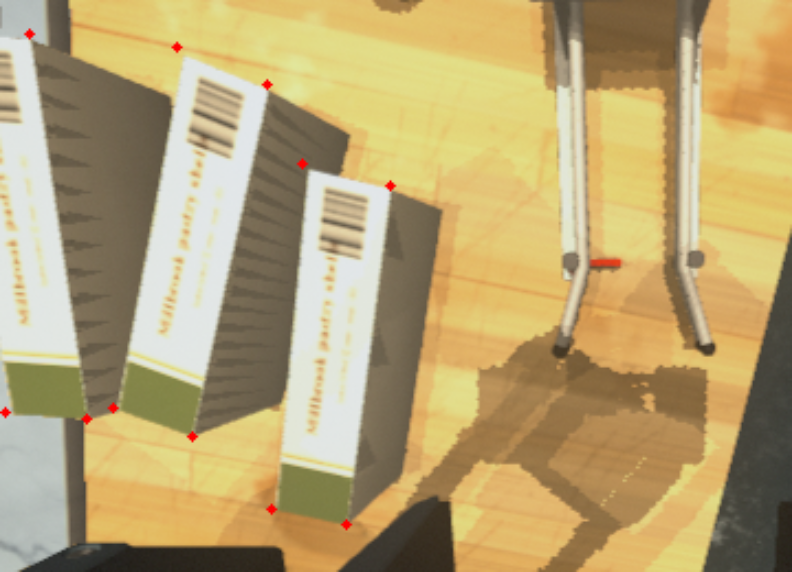

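Rack pose: origin ≈ (0.586, -0.209), yaw ≈ 12.2°. The post spacing measures 76 mm against 76 mm expected. The carton corners from both cameras agree to about 3 mm. Weighing carton 3 first.

```bash
cat >> h.py <<'E'
C={1:(.5285,.1325,7.15),2:(.5366,.0385,-9.44),3:(.4950,-.0445,-1.64)}
def fmean(arm,n=6):
    F=[]
    for _ in range(n): F.append(arm.current_force()); arm.sleep(.05)
    return np.mean(F,0),np.std(F,0)
def weigh(arm,k,off=0.0):
    x,y,yaw=C[k]; c,s=np.cos(np.radians(yaw)),np.sin(np.radians(yaw))
    x+=off*c;y+=off*s
    zg=.082
    arm.grip(.074)
    arm.move_to([x,y,.20],R(yaw))
    arm.move_l([x,y,zg],feed=.15)
    arm.sleep(.1); f0,_=fmean(arm)
    arm.grip(0.0); w=arm.current_width()
    arm.move_l([x,y,zg+.05],feed=.12); arm.sleep(.3)
    f1,sd=fmean(arm,8)
    print(k,"width",w,"dF",f1-f0,"sd",sd,"t",arm.current_t())
    return (f1-f0), (x,y,zg,yaw)
def setback(arm,pose):
    x,y,zg,yaw=pose
    arm.move_l([x,y,zg+.0005],feed=.08); arm.sleep(.1)
    arm.grip(.074)
    arm.move_l([x,y,.20],feed=.25)
E
python3 - <<'E'
from rig import arm
from h import *
df,p=weigh(arm,3)
print(arm.current_torque(),arm.current_ee_pos())
if abs(df[2])<4: setback(arm,p)
print(arm.current_t())
cv2.imwrite("pics/t1.png",arm.snapshot("top")[:,:,::-1])
cv2.imwrite("pics/s1.png",arm.snapshot("side")[:,:,::-1])
E
```

```text
3 width 0.04705214118553084 dF [ 0.1934 -0.1036 -7.3724] sd [0.2877 0.5783 0.3494] t 6.4167
[ 0.0032  0.0243 -0.0223] [ 0.495  -0.0445  0.132 ]
6.4167
```

View pics/t1.png

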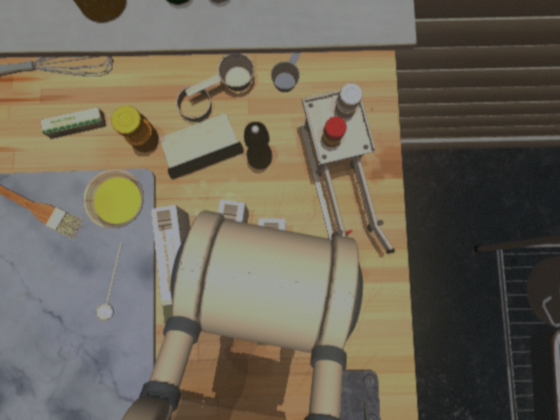

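View pics/s1.png

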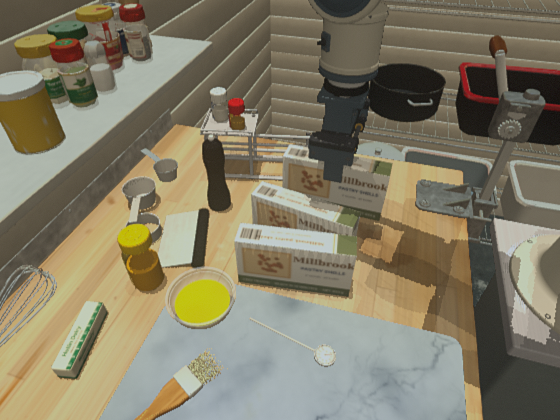

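Carton 3 weighs about 7.4 N (0.75 kg), so it is the full one, and the side view shows it held level. I'll carry it over the rail tips and set it down between the flares.

```bash
cat >> h.py <<'E'
RO=np.array([.586,-.2095]);RY=12.2
def rk(x,y=0.):
    c,s=np.cos(np.radians(RY)),np.sin(np.radians(RY))
    return RO+np.array([c*x-s*y,s*x+c*y])
E
python3 - <<'E'
from rig import arm
from h import *
arm.move_l([.495,-.0445,.21],feed=.2)
p=rk(-.130)
arm.move_to([*p,.21],R(RY))
arm.move_l([*p,.11],feed=.15)
arm.move_l([*p,.083],feed=.06); arm.sleep(.2)
print(arm.current_ee_pos(),arm.current_force(),arm.current_t())
arm.grip(.074)
arm.move_l([*p,.20],feed=.25)
q=rk(-.30); arm.move_l([*q,.26],feed=.3)
cal=arm.get_calibration("wrist"); im=arm.snapshot("wrist")
import pickle; pickle.dump(cal,open("w2.pkl","wb"))
cv2.imwrite("pics/w2.png",im[:,:,::-1]); cv2.imwrite("pics/t2.png",arm.snapshot("top")[:,:,::-1])
print(arm.current_t(),arm.current_force())
E
```

```text
[ 0.459  -0.2371  0.083 ] [-0.5607  0.1622 -6.8389] 9.475
11.5333 [ 0.0907  0.7958 -0.4208]
```

View pics/w2.png

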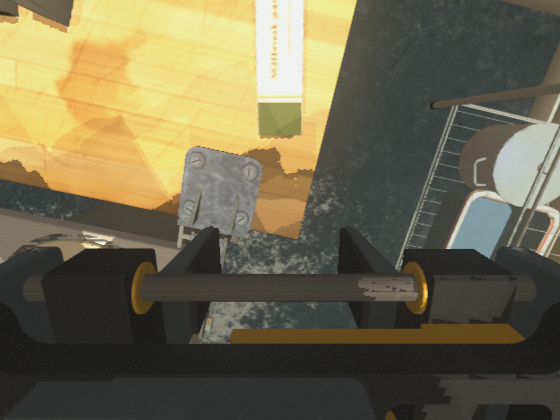

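View pics/t2.png

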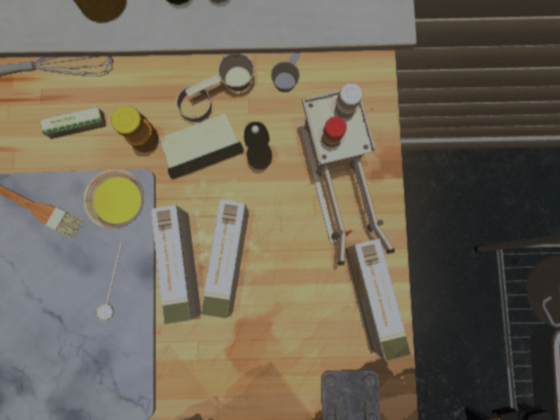

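Carton 3 now stands with its front end in the flare; in the top view it runs from (368,243) to (395,352). There is a metal fixture with a plate at (350,395), close to where the gripper has to push. I'll check its position and height.

```bash
python3 - <<'E'
from rig import arm
from h import *
ct=arm.get_calibration("top")
for u in [(322,373),(378,372)]: print("plate",px2w(ct,u,0.01))
im=cv2.imread("pics/t2.png"); 
off=np.array([320,225]);s=4.2
cv2.imwrite("pics/c4.png",cv2.resize(im[225:365,320:440],None,fx=s,fy=s,interpolation=cv2.INTER_CUBIC))
cv2.imwrite("pics/s2.png",arm.snapshot("side")[:,:,::-1])
E
```

```text
plate [ 0.3137 -0.1372  0.01  ]
plate [ 0.3131 -0.2455  0.01  ]
```

View pics/c4.png

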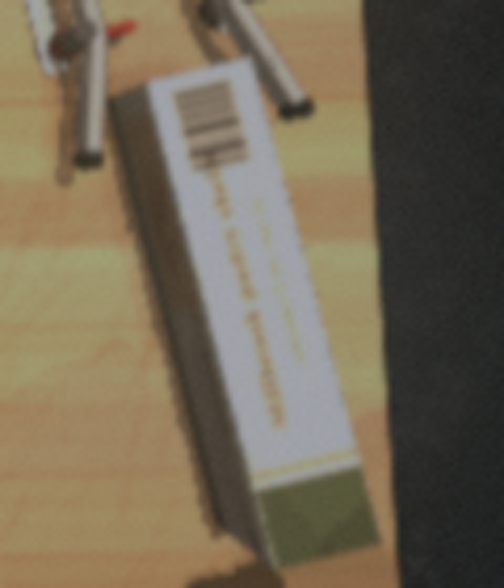

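View pics/s2.png

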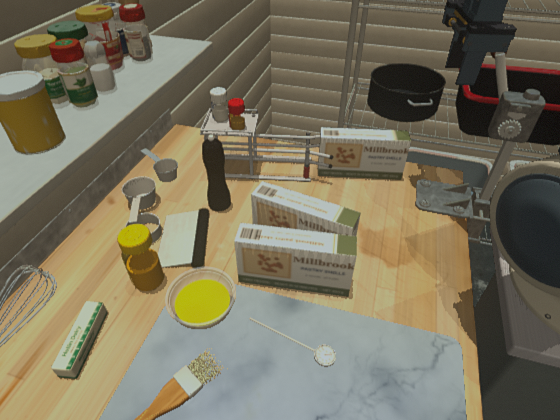

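```bash
python3 - <<'E'
from rig import arm
from h import *
import pickle
cs=arm.get_calibration("side")
for n,u in [("headleft",(492,128)),("headtop",(520,95)),("barfoot",(468,205)),("barmid",(490,160)),("plateL",(417,205)),("plateU",(428,180))]:
    print(n,[px2w(cs,u,z).round(3).tolist() for z in (0,.05,.1,.15,.2,.25)])
cw=pickle.load(open("w2.pkl","rb"))
for n,u in [("pl1",(192,148)),("pl2",(262,165)),("pl3",(250,235)),("pl4",(180,225)),("lever",(205,328))]:
    print(n,[px2w(cw,u,z).round(3).tolist() for z in (0.01,.05,.1,.15)])
ct=arm.get_calibration("top")
P=np.array([px2w(ct,(u/4.2+320,v/4.2+225),.114)[:2] for u,v in [(150,82),(247,58),(380,543),(272,570)]])
a=(P[0]+P[1]-P[2]-P[3])/2; print("carton",P.mean(0),np.degrees(np.arctan2(a[1],a[0])),"expected",rk(-.13))
im=cv2.imread("pics/w2.png"); cv2.imwrite("pics/c5.png",cv2.resize(im[130:350,130:330],None,fx=2.7,fy=2.7))
E
```

```text
headleft [[0.115, -0.561, 0.0], [0.141, -0.466, 0.05], [0.166, -0.37, 0.1], [0.192, -0.275, 0.15], [0.218, -0.18, 0.2], [0.244, -0.084, 0.25]]
headtop [[0.006, -0.813, 0.0], [0.041, -0.697, 0.05], [0.076, -0.58, 0.1], [0.11, -0.464, 0.15], [0.145, -0.348, 0.2], [0.18, -0.231, 0.25]]
barfoot [[0.201, -0.183, 0.0], [0.219, -0.119, 0.05], [0.238, -0.055, 0.1], [0.256, 0.009, 0.15], [0.275, 0.073, 0.2], [0.294, 0.137, 0.25]]
barmid [[0.136, -0.387, 0.0], [0.16, -0.306, 0.05], [0.184, -0.225, 0.1], [0.208, -0.144, 0.15], [0.232, -0.063, 0.2], [0.256, 0.017, 0.25]]
plateL [[0.312, -0.149, 0.0], [0.321, -0.088, 0.05], [0.331, -0.027, 0.1], [0.34, 0.034, 0.15], [0.349, 0.095, 0.2], [0.359, 0.156, 0.25]]
plateU [[0.289, -0.253, 0.0], [0.301, -0.183, 0.05], [0.312, -0.113, 0.1], [0.323, -0.043, 0.15], [0.334, 0.026, 0.2], [0.345, 0.096, 0.25]]
pl1 [[0.312, -0.145, 0.01], [0.317, -0.156, 0.05], [0.323, -0.169, 0.1], [0.33, -0.183, 0.15]]
pl2 [[0.309, -0.246, 0.01], [0.314, -0.247, 0.05], [0.321, -0.248, 0.1], [0.328, -0.25, 0.15]]
pl3 [[0.201, -0.248, 0.01], [0.217, -0.249, 0.05], [0.237, -0.25, 0.1], [0.256, -0.252, 0.15]]
pl4 [[0.195, -0.143, 0.01], [0.211, -0.154, 0.05], [0.232, -0.167, 0.1], [0.252, -0.181, 0.15]]
lever [[0.023, -0.205, 0.01], [0.056, -0.21, 0.05], [0.096, -0.217, 0.1], [0.137, -0.223, 0.15]]
carton [ 0.4585 -0.2365] 11.88121323775985 expected [ 0.4589 -0.237 ]
```

View pics/c5.png

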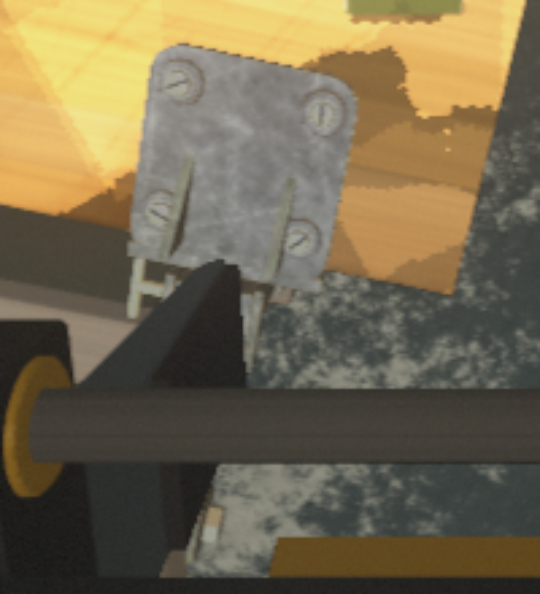

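```bash
python3 - <<'E'
from rig import arm
from h import *
cs=arm.get_calibration("side");ct=arm.get_calibration("top")
def tri(a,b):
    P=[]
    for c,u in ((cs,a),(ct,b)):
        T=np.linalg.inv(c["cam_to_world"]);P.append(c["intrinsics"]@T[:3])
    X=cv2.triangulatePoints(P[0],P[1],np.array(a,float).reshape(2,1),np.array(b,float).reshape(2,1)).ravel()
    return X[:3]/X[3]
c,s=np.cos(np.radians(RY)),np.sin(np.radians(RY))
for n,a,b in [("red",(236,102),(335,127)),("white",(218,92),(351,93))]:
    X=tri(a,b); d=X[:2]-RO; print(n,X,"rack",c*d[0]+s*d[1],-s*d[0]+c*d[1])
print(arm.current_joint_positions())
for yaw in (RY,RY+180,RY-180):
    for z in (.05,.3):
        p=rk(-.255); j=arm.solve_ik([*p,z],R(yaw)); print(yaw,z,j)
E
```

```text
red [ 0.7438 -0.1557  0.1897] rack 0.16559589899767396 0.019281993703983827
white [ 0.8002 -0.1845  0.1925] rack 0.21465138408111206 -0.020833514647110207
[-51.4589   6.8963 102.1885   0.0097  70.9909  26.2782]
12.2 0.05 [-46.0434  28.6177 114.3324  -0.      37.0499  31.7566]
12.2 0.3 [-46.0434   6.9743  95.2014  -0.      77.8243  31.7566]
192.2 0.05 [ -46.0434   28.6177  114.3324   -0.       37.0499 -148.2434]
192.2 0.3 [ -46.0434    6.9743   95.2014   -0.       77.8243 -148.2434]
-167.8 0.05 [ -46.0434   28.6177  114.3324   -0.       37.0499 -148.2434]
-167.8 0.3 [ -46.0434    6.9743   95.2014   -0.       77.8243 -148.2434]
```

```bash
python3 - <<'E'
from rig import arm
from h import *
u=np.array([np.cos(np.radians(RY)),np.sin(np.radians(RY)),0])
arm.grip(0.0)
p=rk(-.278); arm.move_to([*p,.20],R(RY))
arm.move_l([*p,.050],feed=.15)
f0,_=fmean(arm); print("f0",f0,arm.current_t(),arm.current_width())
for x in (-.262,-.245,-.22,-.19,-.16):
    arm.move_l([*rk(x),.050],feed=.06)
    f=arm.current_force()-f0; print(x,"Fx",f@u,"Fy",-u[1]*f[0]+u[0]*f[1],"Fz",f[2])
    if np.linalg.norm(f)>30: break
print(arm.current_t())
cv2.imwrite("pics/t3.png",arm.snapshot("top")[:,:,::-1]); cv2.imwrite("pics/s3.png",arm.snapshot("side")[:,:,::-1])
E
```

```text
f0 [-0.1526  0.1312 -0.1568] 14.55 0.0004011742968085466
-0.262 Fx 0.19482641927536035 Fy 0.7802271280011994 Fz -0.027440498255503404
-0.245 Fx -0.22505554019662782 Fy -1.1991374972575428 Fz 0.8966607122291578
-0.22 Fx -0.20455190400015671 Fy -0.11440199814730972 Fz -1.0576433462127195
-0.19 Fx -0.1331430600069454 Fy -0.13746847900115156 Fz 0.07304511259011191
-0.16 Fx 0.7546809007386203 Fy -0.8210334834583919 Fz 0.5780223993153653
17.2667
```

View pics/s3.png

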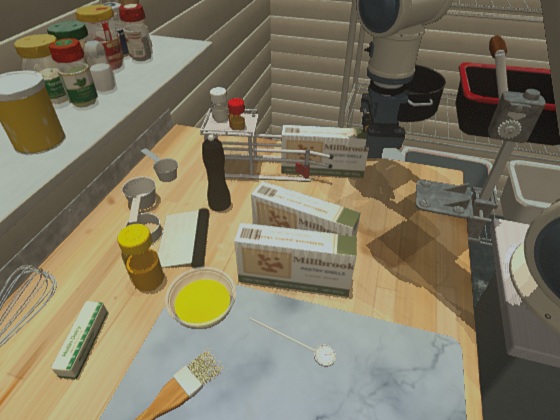

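View pics/t3.png

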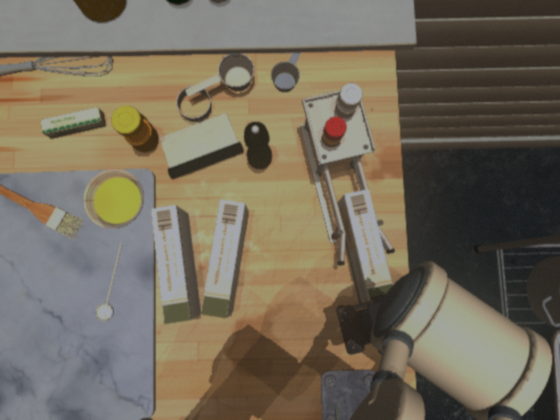

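The carton is entering the lane and the red blade has swung inward. Pushing on.

```bash
python3 - <<'E'
from rig import arm
from h import *
u=np.array([np.cos(np.radians(RY)),np.sin(np.radians(RY)),0])
for x in (-.12,-.08,-.04,-.015,-.005,0,.004,.008,.010,.012,.014,.016,.018):
    arm.move_l([*rk(x),.050],feed=.06 if x<-.01 else .03)
    f=arm.current_force(); print(x,"Fx",f@u,"Fy",-u[1]*f[0]+u[0]*f[1],"Fz",f[2])
    if np.linalg.norm(f)>10: break
print(arm.current_t(),arm.current_ee_pos(),rk(x))
cv2.imwrite("pics/t4.png",arm.snapshot("top")[:,:,::-1]); cv2.imwrite("pics/s4.png",arm.snapshot("side")[:,:,::-1]); cv2.imwrite("pics/w4.png",arm.snapshot("wrist")[:,:,::-1])
E
```

```text
-0.12 Fx -3.160179219506205 Fy 0.895679039168346 Fz 3.391359204570647
-0.08 Fx -2.705222845267961 Fy -0.7762681056954901 Fz 2.9507398306152135
-0.04 Fx -3.1329320121996393 Fy -0.5298799301919278 Fz 2.9711064922662325
-0.015 Fx 0.1352461800731625 Fy -0.7500838453597295 Fz 0.47662903962367464
-0.005 Fx -3.0035117399751203 Fy -1.270358761731345 Fz 1.0209057812401263
0 Fx -2.5616394735931958 Fy -1.2675912602818085 Fz -0.39786767350703756
0.004 Fx -3.3969031055283065 Fy -1.6799421956538723 Fz 0.2760752916217756
0.008 Fx -4.0389152570935005 Fy -1.5583642143029892 Fz -0.5803978967506518
0.01 Fx -4.002825039191834 Fy -0.5990363314274532 Fz -0.20603883138722473
0.012 Fx -4.800685299012139 Fy -1.29480978707356 Fz -0.43874702618695277
0.014 Fx -4.056733673844475 Fy 0.3926000809371057 Fz -0.11294799519505203
0.016 Fx -3.924981839976654 Fy 0.9474455847895356 Fz -0.7811989691279799
0.018 Fx -17.99366257318271 Fy -1.6402400817497664 Fz 9.069797248762816
23.0 [ 0.6016 -0.2059  0.05  ] [ 0.6036 -0.2057]
```

View pics/s4.png

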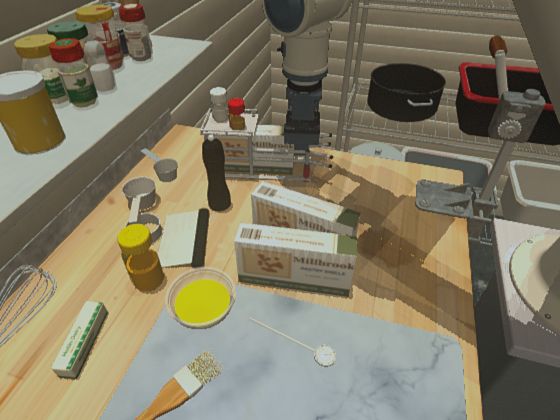

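View pics/w4.png

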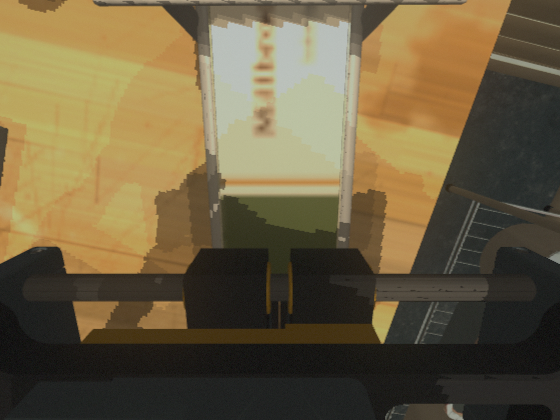

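The force jumped to 18 N at the predicted x = 0.018, so the carton is against the end plate. Backing out above the blade, then checking.

```bash
python3 - <<'E'
from rig import arm
from h import *
import pickle
arm.move_l([*rk(.010),.050],feed=.05)
arm.move_l([*rk(-.075),.055],feed=.12)
arm.move_l([*rk(-.11),.25],feed=.2)
pickle.dump(arm.get_calibration("wrist"),open("w5.pkl","wb"))
cv2.imwrite("pics/w5.png",arm.snapshot("wrist")[:,:,::-1])
arm.move_to([.40,-.30,.30],R(RY))
cv2.imwrite("pics/t5.png",arm.snapshot("top")[:,:,::-1]); cv2.imwrite("pics/s5.png",arm.snapshot("side")[:,:,::-1])
for n,c in (("t5",(80,280,230,410)),("s5",(90,220,180,380)),):
    im=cv2.imread(f"pics/{n}.png")[c[0]:c[1],c[2]:c[3]]
    cv2.imwrite(f"pics/{n}c.png",cv2.resize(im,None,fx=3,fy=3,interpolation=cv2.INTER_CUBIC))
print(arm.current_t(),arm.current_force())
E
```

```text
26.1417 [ 0.4919  0.4849 -1.0698]
```

View pics/w5.png

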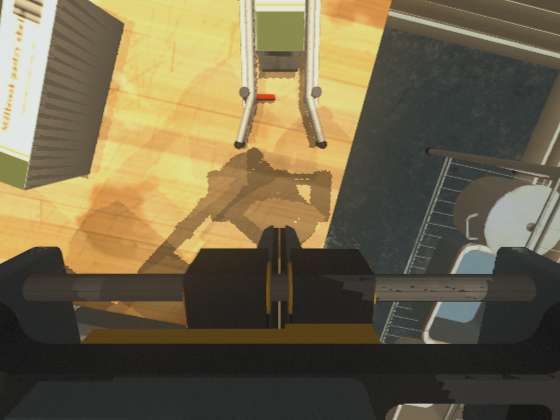

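View pics/t5c.png

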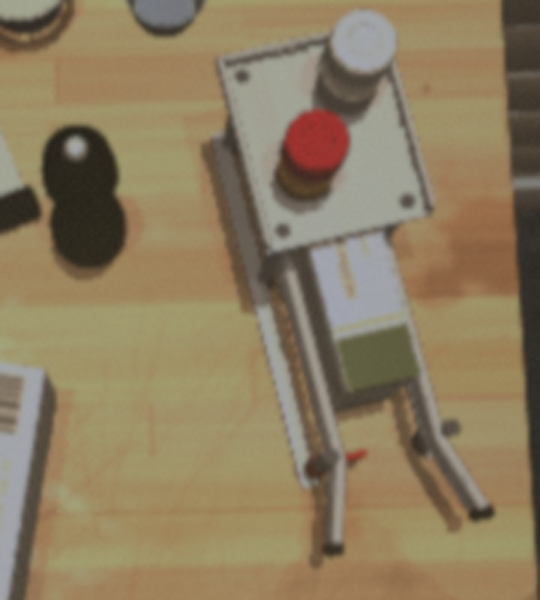

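View pics/s5c.png

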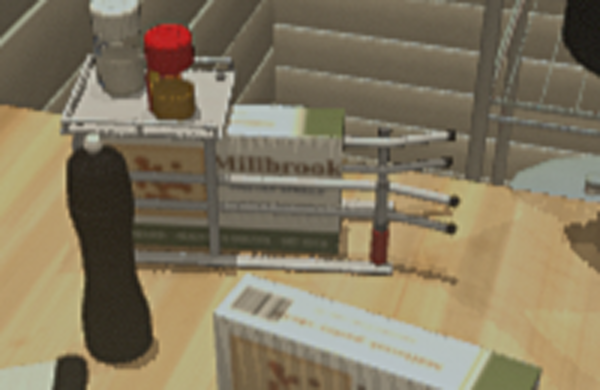

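View pics/t5.png

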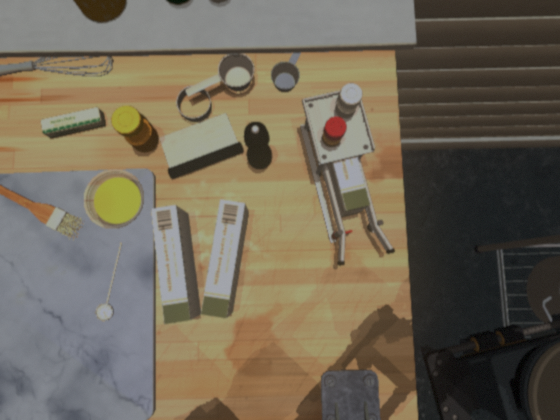

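The blade is shut again: red at (265,97) in the wrist view and (356,456) in the crop, the same look as at the start. Now measuring where the carton's near end lies.

```bash
python3 - <<'E'
from rig import arm
from h import *
import pickle
cw=pickle.load(open("w5.pkl","rb"));ct=arm.get_calibration("top")
c,s=np.cos(np.radians(RY)),np.sin(np.radians(RY))
def rf(X): d=X[:2]-RO; return np.array([c*d[0]+s*d[1],-s*d[0]+c*d[1]])
for u in [(256,52),(304,52)]: print("wrist near top edge",rf(px2w(cw,u,.114)))
for u in [(261,70),(300,71)]: print("wrist near bottom",rf(px2w(cw,u,0)))
for u in [(348,391),(418,377)]: print("top",rf(px2w(ct,((u[0]+.5)/3+230-.5,(u[1]+.5)/3+80-.5),.114)))
for n,u,z in [("postL",(245,92),.086),("postR",(316,92),.086),("bladetip",(275,98),.038)]: print(n,rf(px2w(cw,u,z)))
a=cv2.imread("pics/top0.png").astype(int);b=cv2.imread("pics/t5.png").astype(int)
d=np.abs(a-b).max(2); print("diff c1,c2",d[195:325,150:250].mean(),"mill",d[118:172,240:276].mean())
E
```

```text
wrist near top edge [0.0314 0.0209]
wrist near top edge [ 0.0313 -0.024 ]
wrist near bottom [0.0349 0.0229]
wrist near bottom [ 0.0337 -0.028 ]
top [0.0353 0.0229]
top [ 0.0337 -0.02  ]
postL [-0.0008  0.0353]
postR [-0.0008 -0.0397]
bladetip [-0.0027  0.0043]
diff c1,c2 2.697230769230769 mill 2.7566872427983538
```

```bash
python3 -c "
from rig import arm
print(arm.sign_off(), arm.current_t())"
```

```text
the job is handed in; nothing more can be done
the job is handed in; nothing more can be done
```

Carton 3 was the full one. It is now fully home in the rack with the red stop closed behind it, and I handed the job in after about 26 s. The hand-in gives no verdict, so what follows rests on my own measurements.

- **Weighing:** I lifted carton 3 by 50 mm and it read about 7.4 N (0.75 kg), matching the full weight. That settled it on the first lift, so I never touched cartons 1 and 2.
- **Insertion:** I set carton 3 down between the flared rails and pushed it in with closed fingers. It swung the blade open. The push force then jumped to 18 N at the finger position where the end plate was expected.
- **Final position:** The near end measures 31–35 mm in the rack frame, against 34 mm for fully home. The spread is camera calibration error.
- **Stop:** The blade tip sits in the same place as at the start, so it is shut.
- **Everything else:** In the last top picture, cartons 1 and 2 and the mill look the same as in the first one. The arm was parked clear of everything.

Two small disagreements did not affect the result. The top and wrist cameras differed by up to 4 mm on the rack position, so I used a value between them. Carton 3 was still hanging about 1 mm up when I released it at the mouth, and it landed upright and aligned.

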